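# Square up the bench rack's end post and hold it

## Robot

A 6-joint arm with a two-finger parallel gripper is mounted at the origin on the work surface. World frame = base frame: x ahead of the robot, y to its left, z up, the work surface at z = 0. Lengths are in mm, angles in rad, forces in N, time in s.
With the tool pointing down it reaches from about 350 to 875 mm from the base axis. Payload 4.2 kg.
Tool frame: the origin (TCP) lies at the very end of the fingers, on their centre line; the grasp point (between the pads) lies 19 mm behind it (arm.pinch_z is the distance from the TCP to the grasp point, in mm); x points along the fingers, y is the direction in which the jaws open and shut, and the axes are right-handed (so a half turn about x gives the same grasp; the last joint's range is limited). The gripper opens to 85 mm and grips with 20 to 120 N. Pads are 22 mm wide; open, the fingers measure 114 mm over their backs; the gripper's body (76 mm by 85 mm) begins 54 mm behind the grasp point. The pads swing forward as they close: fully open they stand 13 mm farther back than shut.
Start: joints at [-0.884, 0.385, 0.008, 0, -1.194, -0.259], TCP at [259.306, -568.647, 231.312] pointing down, gripper open.
Joint ranges: [-3.14, 3.14], [-1.21, 2.06], [-1.07, 1.41], [-3.16, 2.05], [-2.99, -0.16], [-3.1, 3.1]. Speed limits (rad/s): [2.79, 2.79, 3.14, 3.14, 3.14, 3.14].

## Interface

Orientations are given as a unit quaternion [x, y, z, w].
In Python, from bench import arm gives the robot as it stands.
- The arm moves only by the tool drive_tool, never from a script. Its argument "motion" is a list of rows, each a list of 4 numbers: the shift along the tool's x, y, z in mm, then the turn about the tool's x in degrees. In form: [[dx, dy, dz, spin], ...]. A call has 1 to 10 rows; each row shifts and turns the commanded pose from where the row before left it, along the tool's axes as they then stand; what a row does not reach is not made up. A row lasts 1/12 s, in which the tool goes at most 41.7 mm and 7.16 degrees, less where a joint would pass 70% of its speed; a pose out of reach is approached as far as the arm can. A call with a gripper value outside its range is refused whole. "grip" is the finger opening in mm, from 0 to 85.4, set as the call begins (left out, the last holds). The fingers move at their own pace and stop on an object; the grip force is fixed at half the most. Time passes only in rows, so rows that do not move let the fingers close. It gives the time, the measured TCP pose, the force and the opening at its end, in the units of the state.
- arm.read_state(): the state, without advancing time (a new reading comes with each control period).
- arm.get_image(name): name is "scene" or "top" or "wrist"; returns the picture (400x640x3 uint8, red, green, blue); there is no depth.
- arm.calibration(name): a dict with "K" (3x3 intrinsics, pixels), "eye" and "attitude" of the camera in the world; the wrist camera has in their place "T_tool_cam" (4x4, takes a point from camera to tool coordinates, whose origin is the TCP and whose axes are the tool frame's). Camera axes: x right, y up, looking along -z (the intrinsics and any distortion apply to the point x, -y, -z); pixel columns grow to the right and rows downward; lengths in mm; the calibration is good to about 2 mm. A picture is of the moment at which its call begins: read the wrist's pose just before it. calibration takes no time and is no camera call.
- arm.job_done(): hands the job in, once; it reports no verdict.
The state is a dict: "clock": time; "joints": joint angles; "joint_vel": joint speeds; "joint_efforts": joint torques, N m; "position": TCP position; "ee_rot": TCP orientation; "contact_force": force on the tool from outside, world axes, zero at the start; "wrist_torque": the same for the moment, N m; "gripper_width": finger opening in mm.
Only numpy, scipy, OpenCV 4.12 (cv2) and the standard library are available. Lean on these libraries where they do the work, as an engineer would, in place of code of your own. Each camera call takes 0.05 s, during which the arm holds its last target. There are 200 camera calls.

## Task

The end post of the small bench rack leans inwards on its half-tightened bolt. Pick up the try square, set its stock down along the middle of the rack's beam with the blade towards the post, and press it into the corner until the stock sits flat on the beam and the square's blade side lies flush against the post, so that the post stands square to the beam. Push the post with the square only, not with the gripper, leave the other things where they are, and finish while still gripping the square and keeping it pressed firmly against both beam and post, ready for someone to tighten the bolt.

Things in the scene. Friction and masses are not known exactly. Their poses are not given: they have to be found in the camera images.
- square_stock (a point): Centre of the stock of the try square, a loose L-shaped tool of about 0.45 kg standing on its stock. The stock is a plain aluminium bar 20 mm thick (x), 180 mm long (y), 36 mm high (z, up). The blade rises from its -y end (see square), leaving the bar's top free to grip across the 20 mm from y = -64 to +90 mm. The square balances about 18 mm from here towards -y
- square_heel (a point): The outer corner of the square: bottom edge of the stock at its -y end, mid-thickness; 90 mm along -y and 18 mm below square_stock. Axes as there. Friction of the square on beam and post is about 0.6, so pressing it down hard also resists the push towards the post
- square: The whole try square, axes as square_stock, origin at the centre of the stock's underside. Its steel blade, 6 mm thick in x and 26 mm wide in y, stands on the stock's -y end and reaches 160 mm above the underside; the blade's outer edge is in one plane with the stock's -y end face
- rack: The rack base, fixed to the bench: a grey steel beam 60 mm wide (x), 280 mm long (y), 30 mm high. Origin at the centre of its underside, z up. The end post stands at its -y end between two small steel cheeks (51 mm over both, reaching 62 mm above the bench, not past the post's inner face)
- rack_corner (a point): The inside corner where the beam's top face meets the inner face of the upright post, on the beam's centre line: at y = -100 mm, z = 30 mm in the rack's frame, axes as rack. The heel of the square belongs here, with the square's axes parallel to the rack's (stock running along the beam to +y)
- post_face (a point): Point on the inner (+y) face of the end post, on its centre line, 115 mm above the beam when upright; it moves with the post. The post is a grey painted steel bar 40 mm wide (rack's x), 35 mm deep (rack's y), reaching 207 mm above the beam, 0.4 kg
- post (a joint): Lean of the end post about its foot bolt, rad: 0 = square to the beam, positive = leaning inwards over the beam (to the rack's +y). The bolt lies 15 mm above the beam's top, 17.5 mm behind the inner face; it is stiff (about 0.15 N m to turn) and the post stays where it is left. It can go from -0.08 to 0.18
- carton_mid (a point): Centre of a closed cardboard carton 70 x 110 x 50 mm, a bystander
- bin_mid (a point): Centre of an open blue parts bin 100 x 150 x 70 mm, a bystander
- tape_mid (a point): Centre of a roll of tape, 96 mm across, 48 mm high, a bystander
- wrench_mid (a point): Middle of a flat wrench 160 mm long, a bystander
Things that resemble listed ones, but are neither listed nor needed, are in the scene too. What is meant by the square is not green or purple, and is the smaller of those in its own colour.

How it is judged (in metres and radians):
On the way:
1. the square is gripped and lifted clear of the bench (height (world z) of square_heel above 0.032 m and contact force between the fingers and square above 1 N), for 0.2 s.
At the end, for the whole second after the job is handed in: Post within 1 degree of square; square upright within 1.1 and in line with the beam within 2.9 degrees; its heel within 2.5 mm of the corner along the beam, 15 mm across it, under 2 mm above it; square pressing beam and post with over 1 N each; fingers still gripping it (value of joint post between -0.018 and 0.018 rad and angle between square_stock's own z axis and vertical below 0.02 rad and angle between the y axis of square_stock and the y axis of rack, either way round below 0.05 rad and y of square_heel in the frame of rack between -0.1025 and -0.0975 m and x of square_heel in the frame of rack between -0.015 and 0.015 m and z of square_heel in the frame of rack below 0.032 m and contact force between square and rack_c0 above 1 N and contact force between square and post_c0 above 1 N and contact force between the fingers and square above 1 N); the arm keeps its last pose, push and grip.
It fails at once if the gripper or arm pushes the post (over 2 N) (contact force between any of the fingers, the arm and post_c0 above 2 N).
It fails at once if a bystander is moved more than 20 mm (distance of any of carton_mid, bin_mid, tape_mid, wrench_mid from where it was at the start of the episode above 0.02 m).
It also fails if it takes over 51 s, if anything falls off the work surface, if the arm or the gripper's body presses on something with over 40 N, if the wrist force passes 120 N, or if a joint passes its speed limit or range.

## Working session

There is one attempt and no reset: what is moved stays moved. The work goes in short steps, Python scripts to look and compute and a tool call to move; the robot and the scene stay as the last step left them, time stands still between calls to the robot, and variables do not carry over. Pictures are saved under pics/ and viewed, about 8 in all and at most 12, crops included, and the job is handed in when it is done.

Besides the shell and the picture viewer there is one more tool, called as name(argument=value, ...) on one line, values as JSON. drive_tool: Moves the arm, as the interface text tells. Its arguments: {"type":"object","properties":{"motion":{"type":"array"},"grip":{"type":"number"}},"required":["motion"]}

```bash
mkdir -p pics; ls; python3 - <<'E'
from bench import arm
import cv2
for n in("scene","top"):
    cv2.imwrite(f"pics/{n}0.png",arm.get_image(n)[:,:,::-1])
    print(n,arm.calibration(n))
print(arm.calibration("wrist"));print(arm.read_state(),arm.pinch_z)
E
```

```text
pics
scene {'K': array([[441.25390372,   0.        , 314.87490651],
       [  0.        , 441.25390372, 209.62807245],
       [  0.        ,   0.        ,   1.        ]]), 'eye': array([ 913.12825069, -565.34987911, 1085.09910605]), 'attitude': array([0.28825299, 0.0911178 , 0.26448954, 0.91578002])}
top {'K': array([[385.0025253 ,   0.        , 322.13721988],
       [  0.        , 385.0025253 , 200.00333012],
       [  0.        ,   0.        ,   1.        ]]), 'eye': array([ 455.1791959 ,   14.01802246, 1339.94399731]), 'attitude': array([ 0.02208594, -0.01808727, -0.69789899,  0.71562704])}
{'K': array([[352.98340001,   0.        , 321.56574853],
       [  0.        , 352.98340001, 200.40030372],
       [  0.        ,   0.        ,   1.        ]]), 'T_tool_cam': array([[-1.72726055e-04,  2.98241519e-01, -9.54490422e-01,
        -1.42658001e+02],
       [ 9.99999571e-01,  9.19918723e-04,  1.06477733e-04,
         5.09002932e-01],
       [ 9.09809691e-04, -9.54489995e-01, -2.98241550e-01,
        -7.66704790e+01],
       [ 0.00000000e+00,  0.00000000e+00,  0.00000000e+00,
         1.00000000e+00]])}
{'clock': 0.1, 'joints': array([-8.84428344e-01,  3.85453115e-01,  6.76329716e-03, -4.11631892e-04,
       -1.19400944e+00, -2.58596843e-01]), 'joint_vel': array([ 0.00024336, -0.0015838 ,  0.00382608,  0.00222978, -0.00028542,
        0.00127589]), 'joint_efforts': array([-4.40943277e-04, -3.93318665e+01,  1.88930386e+01,  4.19798434e+00,
       -2.62128699e-03, -2.35653161e-06]), 'position': array([ 259.06789954, -568.2036819 ,  230.35078622]), 'ee_rot': array([-0.14937628,  0.69119112,  0.15069756,  0.69081966]), 'contact_force': array([ 0.25992937, -0.40066107,  0.56996044]), 'wrist_torque': array([ 0.0012345 ,  0.01039554, -0.06207496]), 'gripper_width': 84.97450935342924} 18.700000000000003
```

View pics/scene0.png

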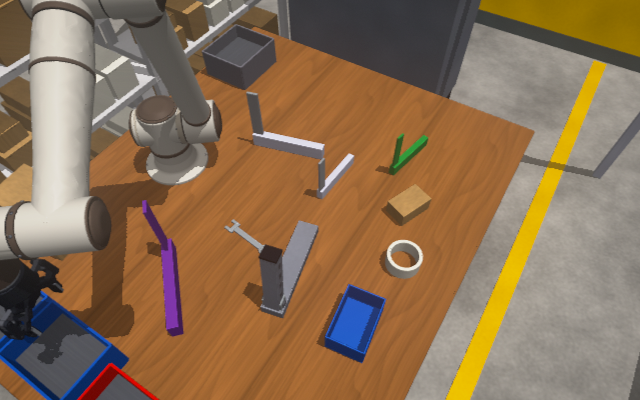

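View pics/top0.png

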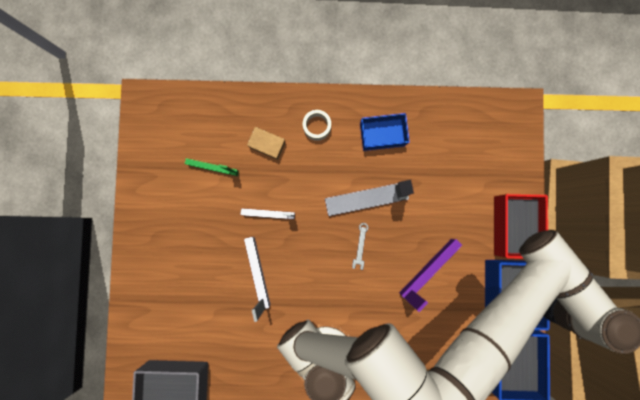

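The smaller white square is at about (268,214) in top, blade end at right (294,217). The rack spans (327,207)–(410,188) with its post at the right. I'll enlarge both regions for corner picking.

```bash
cat > h.py <<'E'
import numpy as np
from scipy.spatial.transform import Rotation as R
from bench import arm
def cam(n,st=None):
    c=arm.calibration(n)
    if n=="wrist":
        T=np.eye(4);T[:3,:3]=R.from_quat(st["ee_rot"]).as_matrix();T[:3,3]=st["position"]
        T=T@c["T_tool_cam"];return c["K"],T[:3,3],T[:3,:3]
    return c["K"],c["eye"],R.from_quat(c["attitude"]).as_matrix()
def ray(px,z,C):
    K,e,A=C;d=np.linalg.solve(K,[px[0],px[1],1.]);d=A@(d*[1,-1,-1])
    return e+d*(z-e[2])/d[2]
def proj(p,C):
    K,e,A=C;q=A.T@(np.array(p)-e)*[1,-1,-1];q=K@q;return q[:2]/q[2]
E
python3 - <<'E'
import cv2,numpy as np
from h import *
print(arm.calibration("top")['attitude'], R.from_quat(arm.calibration("top")['attitude']).as_matrix())
t=cv2.imread("pics/top0.png");s=cv2.imread("pics/scene0.png")
f=lambda im,x,y:cv2.resize(im[y:y+70,x:x+100],None,fx=4,fy=4,interpolation=cv2.INTER_CUBIC)
a=np.hstack([f(t,220,180),f(t,320,165)])
b=np.hstack([f(s,290,140),cv2.resize(s[215:320,235:335],(400,420))[:280]])
cv2.imwrite("pics/crop1.png",np.vstack([a,b]))
c=cam("top")
for px,z in [((242,212),36),((294,217),36),((327,207),30),((400,190),30),((403,188),237)]:print(px,ray(px,z,c).round(0))
E
```

```text
[ 0.02208594 -0.01808727 -0.69789899  0.71562704] [[ 0.0252197   0.99807183 -0.056715  ]
 [-0.99966973  0.02489842 -0.00636442]
 [-0.00494004  0.05685677  0.99837012]]
(242, 212) [482. 293.  36.]
(294, 217) [469. 116.  36.]
(327, 207) [506.   5.  30.]
(400, 190) [ 570. -242.   30.]
(403, 188) [ 558. -210.  237.]
```

View pics/crop1.png

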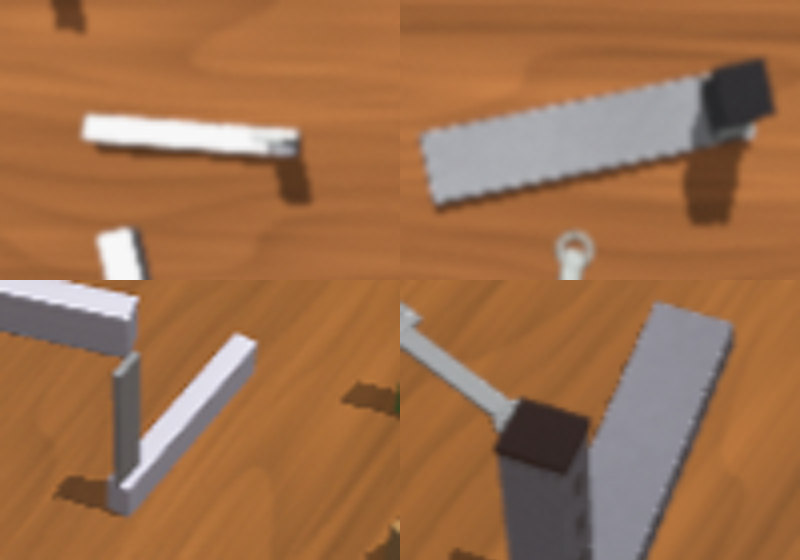

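```bash
cat >> h.py <<'E'
def plan(tgt,ydir,st=None):
    """spin so tool -z points along horizontal ydir, then shift in new tool axes"""
    st=st or arm.read_state();A=R.from_quat(st["ee_rot"]).as_matrix()
    a=np.append(-np.array(ydir[:2])/np.hypot(*ydir[:2]),0);q=A.T@a
    spin=np.degrees(np.arctan2(-q[1],q[2]))
    B=A@R.from_euler('x',spin,degrees=True).as_matrix()
    return spin.round(2),(B.T@(np.array(tgt)-st["position"])).round(1),A.round(3).tolist()
E
python3 - <<'E'
from h import *
c=cam("top")
a=ray((241,212),36,c);b=ray((294.7,215.7),36,c);u=(a-b)/np.linalg.norm(a-b);print(a,b,np.linalg.norm(a-b))
ctr=(a+b)/2;print("ctr",ctr,"yaw",np.degrees(np.arctan2(-u[0],u[1])))
p=ray((325.5,198),30,c);q=ray((329.2,217),30,c);e=ray((320+290/4,165+80/4),30,c);m=(p+q)/2
v=(p-e)/np.linalg.norm(p-e);print("rack end",m,np.linalg.norm(p-q),"yaw",np.degrees(np.arctan2(-v[0],v[1])),"corner",m-v*240)
print(plan(ctr+[0,0,240-36],u))
E
```

```text
[481.67332437 296.26751253  36.        ] [473.72289745 113.85458901  36.        ] 182.58610011059253
ctr [477.69811091 205.06105077  36.        ] yaw -2.495644405045693
rack end [504.53067345   3.99525999  30.        ] 65.91577816795578 yaw 12.428681955124935 corner [ 556.18448554 -230.38025856   30.        ]
(np.float64(117.0), array([  -8.5,  184.7, -782.1]), [[-0.001, -0.415, 0.91], [0.002, 0.91, 0.415], [-1.0, 0.002, -0.0]])
```

```bash
python3 - <<'E'
from h import *
u=np.array([np.sin(np.radians(2.5)),np.cos(np.radians(2.5)),0])
print(plan(np.array([477.7,205,0])+40*u+[0,0,260],-u))
E
```

```text
(np.float64(-63.0), array([ -28.5, -184.7,  822.1]), [[-0.001, -0.415, 0.91], [0.002, 0.91, 0.415], [-1.0, 0.002, -0.0]])
```

drive_tool(motion=[[-20,0,0,-7],[-20,0,0,-7],[-20,0,0,-7],[-20,0,0,-7],[-20,0,0,-7],[-20,0,0,-7],[-10,0,0,-7],[0,0,0,-7],[0,0,0,-7]], grip=85)

```text
clock: 0.85
position: [259.4, -568.7, 361.9]
ee_rot: [-0.491, 0.509, 0.49, 0.509]
contact_force: [-0.6, -0.7, -1.1]
gripper_width: 85.0
```

drive_tool(motion=[[0,-9,38,0],[0,-9,38,0],[0,-9,38,0],[0,-9,38,0],[0,-9,38,0],[0,-9,38,0],[0,-9,38,0],[0,-9,38,0],[0,-9,38,0],[0,-9,38,0]])

```text
clock: 1.68
position: [365.4, -191.1, 361.1]
ee_rot: [-0.489, 0.511, 0.489, 0.511]
contact_force: [1.5, 0.4, 0.0]
gripper_width: 85.0
```

drive_tool(motion=[[0,-9,38,0],[0,-9,38,0],[0,-9,38,0],[0,-9,38,0],[0,-9,38,0],[0,-9,38,0],[0,-9,38,0],[0,-9,38,0],[0,-9,38,0],[0,-9,38,0]])

```text
clock: 2.52
position: [471.9, 184.8, 361.1]
ee_rot: [-0.489, 0.511, 0.489, 0.51]
contact_force: [-0.1, 0.3, -0.1]
gripper_width: 84.8
```

drive_tool(motion=[[20,-4,30,0],[20,0,30,0],[20,0,0,0],[20,0,0,0],[20,0,0,0],[0,0,0,0],[0,0,0,0]])

```text
clock: 3.1
position: [478.4, 242.2, 260.5]
ee_rot: [-0.489, 0.512, 0.489, 0.51]
contact_force: [0.1, -0.2, 1.4]
gripper_width: 85.2
```

```bash
python3 - <<'E'
from h import *
import cv2,json
st=arm.read_state()
cv2.imwrite("pics/w1.png",arm.get_image("wrist")[:,:,::-1])
print(st["position"],st["joints"])
json.dump({k:list(map(float,st[k])) for k in("position","ee_rot")},open("w1.json","w"))
E
```

```text
[478.41802261 242.19115981 260.51382488] [ 7.71380576e-01  2.14336095e-01 -1.60434043e-01  2.84182185e-04
 -1.19889757e+00 -8.14790674e-01]
```

View pics/w1.png

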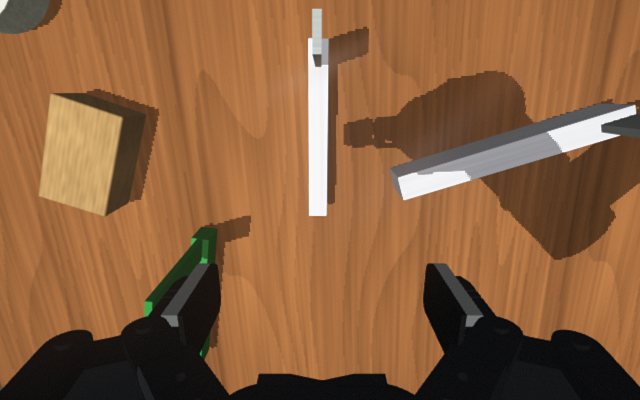

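The wrist view shows the stock upright from (318,38) (blade end) to (317.5,215) (free end). The fingers are either side, green lies at (205,235), and the large white square's end is at (400,190).

```bash
python3 - <<'E'
from h import *
import json
st=json.load(open("w1.json"));c=cam("wrist",st)
a=ray((317.7,215),36,c);b=ray((318.3,39),36,c);u=(a-b)/np.linalg.norm(a-b)
print(a,b,np.linalg.norm(a-b),np.degrees(np.arctan2(-u[0],u[1])))
for p,z in [((205,228),130),((205,228),60),((150,300),36),((403,198),30),((392,172),36)]:print(p,ray(p,z,c).round())
ctr=a-90*u;print("ctr",ctr)
print(plan(ctr*[1,1,0]+40*u+[0,0,6],-u))
E
```

```text
[484.09445394 297.17210113  36.        ] [475.07081984 119.26661906  36.        ] 178.1341812318854 -2.903639934337431
(205, 228) [576. 271. 130.]
(205, 228) [602. 298.  60.]
(150, 300) [689. 396.  36.]
(403, 198) [389. 284.  30.]
(392, 172) [403. 252.  36.]
ctr [479.53537907 207.28764844  36.        ]
(np.float64(0.43), array([256. ,  -2. ,   4.8]), [[0.001, -0.999, 0.043], [-0.0, 0.043, 0.999], [-1.0, -0.001, -0.0]])
```

drive_tool(motion=[[0,-2,5,0.4],[30,0,0,0],[36,0,0,0],[36,0,0,0],[36,0,0,0],[36,0,0,0],[36,0,0,0],[26,0,0,0],[18,0,0,0],[0,0,0,0]], grip=50)

```text
clock: 3.98
position: [480.1, 246.7, 4.6]
ee_rot: [-0.487, 0.515, 0.487, 0.511]
contact_force: [-0.6, 0.7, 1.3]
gripper_width: 49.8
```

drive_tool(motion=[[0,0,0,0],[0,0,0,0],[0,0,0,0],[0,0,0,0],[0,0,0,0],[0,0,0,0],[0,0,0,0],[0,0,0,0]], grip=0)

```text
clock: 4.65
position: [482.5, 248.9, 9.6]
ee_rot: [-0.488, 0.51, 0.487, 0.514]
contact_force: [-0.4, 0.7, 7.1]
gripper_width: 18.7
```

drive_tool(motion=[[-5,0,0,0],[-10,0,0,0],[-15,0,0,0],[-20,0,0,0],[-20,0,0,0],[-15,0,0,0],[-5,0,0,0],[0,0,0,0],[0,0,0,0]])

```text
clock: 5.4
position: [480.2, 247.0, 96.7]
ee_rot: [-0.487, 0.513, 0.487, 0.512]
contact_force: [0.3, -0.4, -5.4]
gripper_width: 19.1
```

```bash
python3 - <<'E'
from h import *
st=arm.read_state();print(st["contact_force"],st["wrist_torque"],R.from_quat(st["ee_rot"]).as_matrix().round(4))
y=np.radians(12.4);v=np.array([-np.sin(y),np.cos(y),0]);m=np.array([504.5,4,0])
# corner = m-240v ; heel goes 40mm short of corner -> TCP = corner+ (90+40+40)v
t=m-240*v+170*v+[0,0,90]
print(t,plan(t,-v))
E
```

```text
[ 0.33088801 -0.40449231 -5.40457603] [ 0.27525881  0.05167957 -0.03391311] [[-1.400e-03 -9.987e-01  5.130e-02]
 [-3.000e-04  5.130e-02  9.987e-01]
 [-1.000e+00  1.400e-03 -4.000e-04]]
[519.5314729  -64.36705948  90.        ] (np.float64(-15.34), array([   6.8,   28.4, -312.5]), [[-0.001, -0.999, 0.051], [-0.0, 0.051, 0.999], [-1.0, 0.001, -0.0]])
```

drive_tool(motion=[[0,0,0,-5],[0,0,0,-5.3],[0,0,0,-5],[0,2,-20,0],[0,3,-30,0],[0,4,-35,0],[0,4,-35,0],[0,4,-35,0],[0,4,-35,0],[0,4,-35,0]])

```text
clock: 6.23
position: [503.3, 20.4, 95.6]
ee_rot: [-0.55, 0.444, 0.552, 0.442]
contact_force: [0.4, 0.8, -5.1]
gripper_width: 19.0
```

drive_tool(motion=[[0,2,-30,0],[0,1,-20,0],[0,0,-7,0],[0,0,0,0],[0,0,0,0]])

```text
clock: 6.65
position: [513.4, -34.0, 96.2]
ee_rot: [-0.55, 0.444, 0.552, 0.443]
contact_force: [-0.1, 0.5, -4.2]
gripper_width: 19.3
```

```bash
python3 - <<'E'
from h import *
import cv2,json
st=arm.read_state()
w=arm.get_image("wrist")[:,:,::-1];s=arm.get_image("scene")[:,:,::-1]
cv2.imwrite("pics/w2.png",w);cv2.imwrite("pics/s2.png",s)
cv2.imwrite("pics/c2.png",np.hstack([w[:400,120:520],cv2.resize(s[180:330,210:360],(400,400),interpolation=cv2.INTER_CUBIC)]))
json.dump({k:list(map(float,st[k])) for k in("position","ee_rot")},open("w2.json","w"))
E
```

```text
(no output)
```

View pics/c2.png

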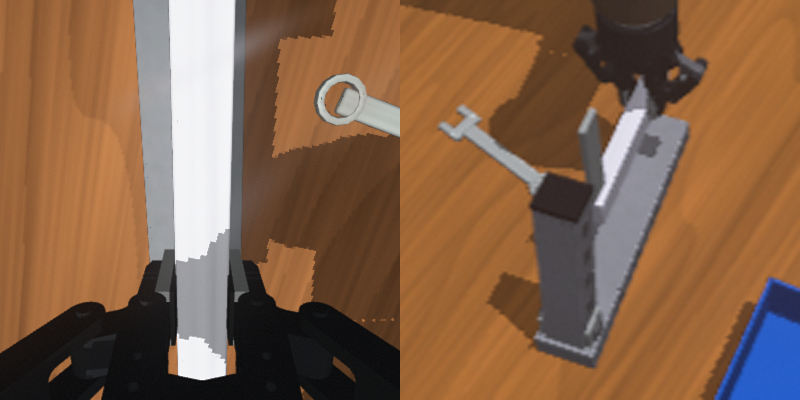

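The beam edges in the wrist image run (256,0)–(268,258) on the left and (364,0)–(361,235) on the right. The stock edges run (288,0)–(298,375) and (355,0)–(349,340). The square hangs above the beam, slightly off-centre, with the blade towards the post.

```bash
python3 - <<'E'
from h import *
import json
st=json.load(open("w2.json"));c=cam("wrist",st)
def ln(p,q,z):
    a=ray(p,z,c);b=ray(q,z,c);u=(b-a)/np.linalg.norm(b-a);return a,u,np.degrees(np.arctan2(-u[0],u[1]))
L=ln((255,0),(268,258),30);Rr=ln((364.5,0),(361,235),30)
print(L,Rr)
S=ln((288,0),(298,375),124);S2=ln((355,0),(349,340),124);print(S,S2)
y=np.radians((L[2]+Rr[2])/2);v=np.array([-np.sin(y),np.cos(y),0]);xr=np.array([v[1],-v[0],0])
print("beam x of edges",xr@L[0],xr@Rr[0],"tcp",xr@st["position"],"stock",xr@S[0],xr@S2[0])
t=np.array([513,-34,0]);print(plan(st["position"],-v), R.from_quat(st["ee_rot"]).as_matrix().round(4))
# rack corner from top/scene views
import cv2
for n,ps in(("top",[(325.5,198),(329.2,217)]),):
    cc=cam(n);m=sum(ray(p,30,cc) for p in ps)/2;print("end along",v@m,"corner along",v@m-240,"tcp along",v@st["position"])
cs=cam("scene")
for p in [(235+255/4,215+25/4),(235+333/4,215+42/4)]:print(ray(p,30,cs),v@ray(p,30,cs),xr@ray(p,30,cs))
E
```

```text
(array([ 572.72950553, -144.87211961,   30.        ]), array([-0.21327561,  0.97699207,  0.        ]), np.float64(12.314381013502038)) (array([ 516.43437279, -157.18301362,   30.        ]), array([-0.23216723,  0.97267589,  0.        ]), np.float64(13.424699228340554))
(array([ 543.94505719, -130.38426145,  124.        ]), array([-2.14535463e-01,  9.76716200e-01,  1.05605584e-16]), np.float64(12.38827539406791)) (array([ 525.00121491, -134.52699321,  124.        ]), array([-0.22131379,  0.97520265,  0.        ]), np.float64(12.786210070866977))
beam x of edges 526.0747533773834 468.4517403748292 tcp 492.907551547291 stock 501.24028564407683 481.84959915794855
(np.float64(-0.4), array([ 0.5,  0.6, -0.8]), [[-0.001, -0.976, -0.216], [-0.0, -0.216, 0.976], [-1.0, 0.001, 0.0]]) [[-2.600e-03 -9.768e-01 -2.139e-01]
 [-2.000e-04 -2.139e-01  9.769e-01]
 [-1.000e+00  2.600e-03  4.000e-04]]
end along -108.4801658202979 corner along -348.4801658202979 tcp along -147.4542018042828
[483.38940025  -4.92140374  30.        ] -112.46400519703852 470.15038022292
[538.72839146  12.40249495  30.        ] -107.90104468565949 527.9578261575376
```

drive_tool(motion=[[10,-3,0,-0.4],[15,-3,0,0],[15,0,0,0],[8,0,0,0],[2,0,0,0],[0,0,0,0],[0,0,0,0]])

```text
clock: 7.33
position: [520.6, -32.3, 47.6]
ee_rot: [0.553, -0.441, -0.553, -0.441]
contact_force: [0.4, 1.0, -5.1]
gripper_width: 18.9
```

drive_tool(motion=[[2,0,0,0],[2,0,0,0],[1,0,0,0],[0,0,0,0],[0,0,0,0]])

```text
clock: 7.75
position: [520.1, -32.7, 42.5]
ee_rot: [0.553, -0.441, -0.553, -0.441]
contact_force: [0.9, -0.2, -5.2]
gripper_width: 19.2
```

drive_tool(motion=[[2,0,0,0],[0,0,0,0],[0,0,0,0]])

```text
clock: 8.0
position: [520.0, -32.7, 40.2]
ee_rot: [-0.553, 0.441, 0.553, 0.441]
contact_force: [-0.4, 0.1, -4.1]
gripper_width: 19.0
```

drive_tool(motion=[[2,0,0,0],[0,0,0,0],[0,0,0,0]])

```text
clock: 8.25
position: [520.3, -32.6, 39.6]
ee_rot: [0.553, -0.441, -0.553, -0.441]
contact_force: [-4.0, 1.5, 5.2]
gripper_width: 19.4
```

drive_tool(motion=[[2,0,0,0],[0,0,0,0],[0,0,0,0]])

```text
clock: 8.5
position: [520.3, -32.6, 39.5]
ee_rot: [0.553, -0.441, -0.553, -0.441]
contact_force: [-8.4, 2.1, 18.8]
gripper_width: 19.2
```

drive_tool(motion=[[-4,0,0,0],[-1,0,-6,0],[0,0,-8,0],[0,0,-8,0],[0,0,-6,0],[0,0,-2,0],[0,0,0,0],[0,0,0,0]])

```text
clock: 9.17
position: [526.6, -62.3, 40.9]
ee_rot: [-0.552, 0.441, 0.553, 0.441]
contact_force: [0.5, 0.4, -4.2]
gripper_width: 18.9
```

```bash
python3 - <<'E'
from h import *
import cv2
st=arm.read_state();print(st["position"],st["contact_force"],st["wrist_torque"],R.from_quat(st["ee_rot"]).as_matrix().round(4))
s=arm.get_image("scene")[:,:,::-1];t=arm.get_image("top")[:,:,::-1];w=arm.get_image("wrist")[:,:,::-1]
cv2.imwrite("pics/c3.png",np.hstack([cv2.resize(s[215:335,220:330],(440,480),interpolation=cv2.INTER_CUBIC),cv2.resize(w[:,200:440],(300,480))]))
E
```

```text
[526.57948109 -62.26026776  40.92033767] [ 0.46284225  0.40025382 -4.24672005] [0.30520653 0.04872948 0.0279336 ] [[-7.000e-04 -9.753e-01 -2.209e-01]
 [-0.000e+00 -2.209e-01  9.753e-01]
 [-1.000e+00  7.000e-04  1.000e-04]]
```

View pics/c3.png

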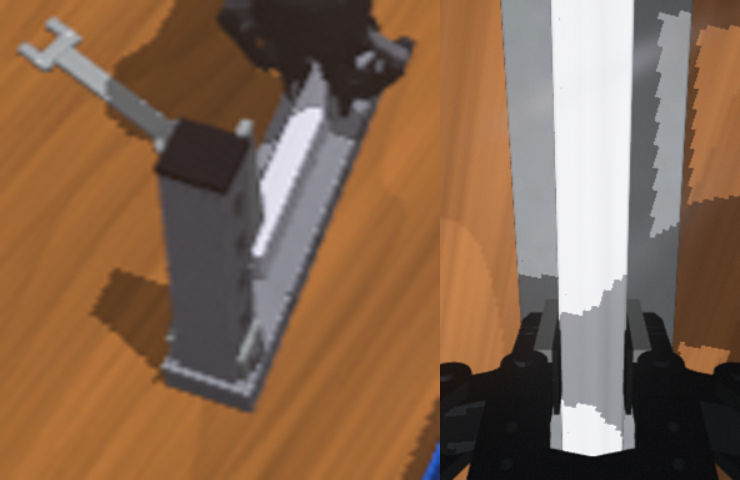

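The square is now centred on the beam and about 40 mm short of the post. I'll push on in small steps and watch the force.

drive_tool(motion=[[0,0,-4,0],[0,0,-4,0],[0,0,-3,0],[0,0,0,0],[0,0,0,0]])

```text
clock: 9.73
position: [529.2, -72.8, 41.3]
ee_rot: [-0.553, 0.441, 0.553, 0.441]
contact_force: [-0.6, -0.0, -4.8]
gripper_width: 19.0
```

drive_tool(motion=[[0,0,-3,0],[0,0,-3,0],[0,0,-2,0],[0,0,0,0],[0,0,0,0]])

```text
clock: 10.15
position: [531.0, -80.5, 41.3]
ee_rot: [0.553, -0.441, -0.553, -0.441]
contact_force: [-0.5, 0.7, -4.8]
gripper_width: 18.9
```

drive_tool(motion=[[0,0,-3,0],[0,0,-3,0],[0,0,-2,0],[0,0,0,0],[0,0,0,0]])

```text
clock: 10.57
position: [532.7, -88.4, 41.3]
ee_rot: [-0.553, 0.441, 0.553, 0.441]
contact_force: [0.7, -0.1, -5.0]
gripper_width: 19.0
```

drive_tool(motion=[[0,0,-2,0],[0,0,-2,0],[0,0,0,0],[0,0,0,0]])

```text
clock: 10.9
position: [533.6, -92.3, 41.3]
ee_rot: [0.553, -0.441, -0.553, -0.441]
contact_force: [-0.7, 0.5, -4.4]
gripper_width: 18.9
```

drive_tool(motion=[[0,0,-2,0],[0,0,-2,0],[0,0,0,0],[0,0,0,0]])

```text
clock: 11.23
position: [534.5, -96.2, 41.3]
ee_rot: [0.553, -0.441, -0.553, -0.441]
contact_force: [0.3, 0.4, -5.1]
gripper_width: 19.3
```

drive_tool(motion=[[0,0,-2,0],[0,0,-1,0],[0,0,0,0],[0,0,0,0]])

```text
clock: 11.57
position: [534.8, -97.7, 41.3]
ee_rot: [-0.552, 0.441, 0.553, 0.441]
contact_force: [-1.7, 7.2, -2.1]
gripper_width: 19.1
```

```bash
python3 - <<'E'
from h import *
import cv2
st=arm.read_state();print(st["position"],st["contact_force"],st["wrist_torque"])
s=arm.get_image("scene")[:,:,::-1];t=arm.get_image("top")[:,:,::-1]
cv2.imwrite("pics/c4.png",np.hstack([cv2.resize(s[215:335,220:330],(440,480),interpolation=cv2.INTER_CUBIC),cv2.resize(t[160:240,350:410],(360,480),interpolation=cv2.INTER_CUBIC)]))
E
```

```text
[534.75801891 -97.67620153  41.28209985] [-1.69853418  7.1769523  -2.05346397] [2.18429634 0.55324146 0.07158389]
```

View pics/c4.png

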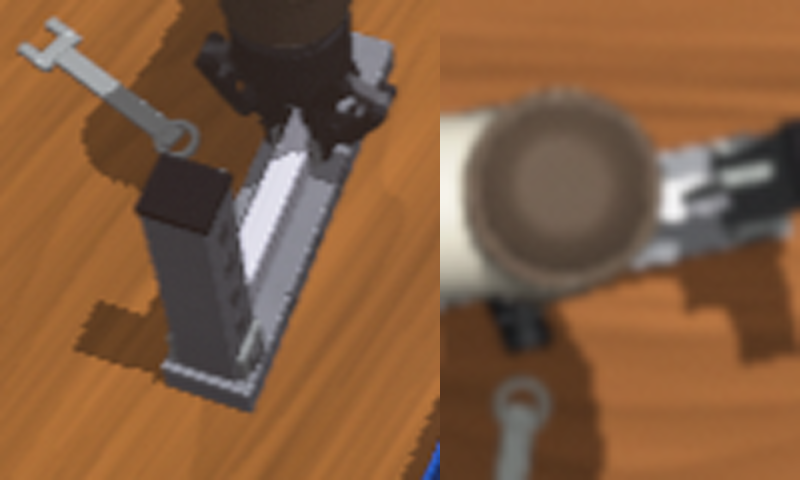

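Post contact is now at heel level: 7 N, with a wrist moment that matches a low contact. The post has visibly swung outwards to about upright. I'll ease off 1 mm, seat the stock on the beam, then push.

drive_tool(motion=[[0,0,1.5,0],[1,0,0,0],[1,0,0,0],[0,0,0,0],[0,0,0,0]])

```text
clock: 12.08
position: [535.0, -97.6, 39.6]
ee_rot: [0.553, -0.441, -0.553, -0.441]
contact_force: [-0.4, 1.9, -0.5]
gripper_width: 19.1
```

drive_tool(motion=[[0.5,0,0,0],[0.5,0,0,0],[0,0,0,0],[0,0,0,0]])

```text
clock: 12.42
position: [535.0, -97.6, 39.6]
ee_rot: [0.553, -0.441, -0.553, -0.441]
contact_force: [-3.9, 3.5, 6.5]
gripper_width: 19.0
```

drive_tool(motion=[[0,0,-1,0],[0,0,-1,0],[0,0,0,0],[0,0,0,0]])

```text
clock: 12.75
position: [535.0, -97.7, 39.6]
ee_rot: [-0.552, 0.441, 0.553, 0.442]
contact_force: [-4.7, 12.6, 8.8]
gripper_width: 19.3
```

drive_tool(motion=[[0.5,0,-0.5,0],[0,0,-0.5,0],[0,0,0,0],[0,0,0,0],[0,0,0,0]])

```text
clock: 13.17
position: [535.0, -97.7, 39.6]
ee_rot: [-0.552, 0.44, 0.553, 0.442]
contact_force: [-7.4, 17.2, 12.8]
gripper_width: 18.8
```

```bash
python3 - <<'E'
from h import *
import cv2
st=arm.read_state();print(st["position"],st["contact_force"],st["wrist_torque"],R.from_quat(st["ee_rot"]).as_matrix().round(4))
s=arm.get_image("scene")[:,:,::-1];cv2.imwrite("pics/s5.png",s)
s0=cv2.imread("pics/scene0.png")
f=lambda a:cv2.resize(a[225:325,245:320],(390,520),interpolation=cv2.INTER_CUBIC)
cv2.imwrite("pics/c5.png",np.hstack([f(s0),f(s)]))
E
```

```text
[535.01069899 -97.69362575  39.58427735] [-7.40726017 17.17685739 12.78584439] [ 4.81653999  2.27590492 -0.0414173 ] [[-2.000e-04 -9.750e-01 -2.221e-01]
 [ 2.600e-03 -2.221e-01  9.750e-01]
 [-1.000e+00 -4.000e-04  2.600e-03]]
```

View pics/c5.png

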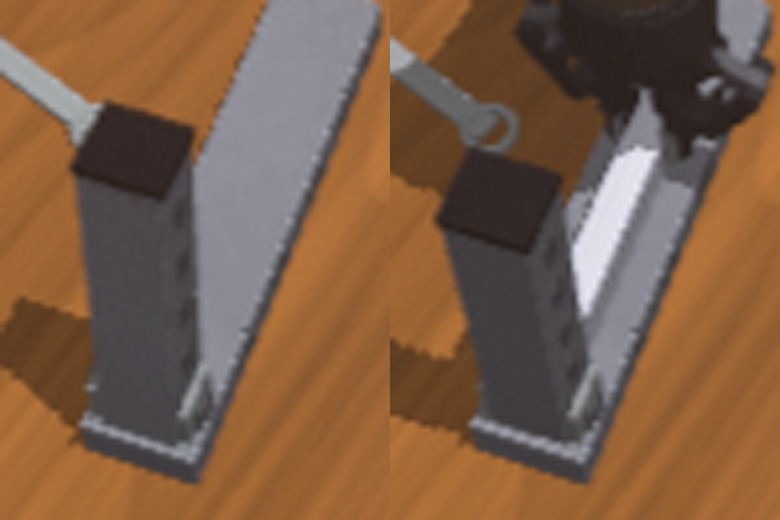

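```bash
python3 - <<'E'
from h import *
from scipy.optimize import least_squares
c=cam("scene")
f=lambda x,y:(245+x/5.2,225+y/5.2)
beam=[((-30,140,30),(298.75,221.25)),((30,140,30),(318.25,225.5)),((-30,-140,30),f(81,423)),((30,-140,30),f(195,460)),((30,-140,0),f(201,482))]
now=[f(90,152),f(172,180),f(138,253),f(47,217)];old=[f(108,103),f(195,128),f(163,200),f(73,168)]
cap=[(-20,-100),(20,-100),(20,-135),(-20,-135)]
def post(x,y,l):
    dy=y+117.5;dz=192;return (x,-117.5+dy*np.cos(l)+dz*np.sin(l),45+dz*np.cos(l)-dy*np.sin(l))
for name,q in(("old",old),("now",now)):
    def res(p):
        W=lambda a:(p[0]+np.cos(p[2])*a[0]-np.sin(p[2])*a[1],p[1]+np.sin(p[2])*a[0]+np.cos(p[2])*a[1],a[2])
        r=[proj(W(a),c)-b for a,b in beam]+[proj(W(post(*a,p[3])),c)-b for a,b in zip(cap,q)]
        return np.ravel(r)
    s=least_squares(res,[530,-125,.22,0]);print(name,s.x,np.degrees(s.x[2]),np.abs(s.fun).max(),s.fun.round(1)[10:])
    p=s.x;d=np.array([535.0,-97.7])-p[:2];cy,sy=np.cos(p[2]),np.sin(p[2]);print("tcp in rack",cy*d[0]+sy*d[1],-sy*d[0]+cy*d[1])
E
```

```text
old [ 5.41893078e+02 -1.29671825e+02  2.32851280e-01  1.39042527e-01] 13.341395576207445 1.572537595634003 [ 0.   0.6 -0.1  0.8  0.  -1.   0.4 -0. ]
tcp in rack 0.6705374583923653 32.699579142374475
now [ 5.42395066e+02 -1.29751205e+02  2.31472200e-01  3.20080500e-03] 13.262380160277873 1.4701250958509036 [-1.1 -0.  -0.1 -0.3  0.4 -0.7  0.7  0.9]
tcp in rack 0.1550525321228715 32.89289736373588
```

```bash
python3 - <<'E'
from h import *
arm.job_done();st=arm.read_state();print(st["clock"],st["position"],st["contact_force"],st["gripper_width"])
E
```

```text
the job is handed in; nothing more can be done
the job is handed in; nothing more can be done
```

I gripped the smaller white square by its stock, lifted it clear, and set it centred on the beam. I then pushed it into the corner until the post stood square, and handed the job in while still gripping and pressing. The hand-in reports no verdict, so these are my own last checks, at about 13.2 s of the 51 s allowed.

| Check | Reading | Limit |
|---|---|---|
| Post lean (camera fit; was 0.139 at the start) | 0.003 rad | ±0.018 |
| Push along the beam at the wrist | about 18 N; the tool no longer moved as I pushed harder | over 1 N on the post |
| Press on the beam at the wrist | about 13 N, plus the square's weight | over 1 N |
| Square in line with the beam | within about 0.5° | 2.9° |
| Tool off-centre across the beam | within 1 mm | 15 mm |

At most about 11 N of the 18 N push can be friction on the beam, which leaves at least about 7 N on the post.

- **Disagreement:** the camera fit puts the heel about 3 mm short of the corner, outside the 2.5 mm limit. Its residuals reach 1.5 px (about 4 mm), so I trusted the firm contact instead.
- **Not measured directly:** the square's own tilt. The tool was within 0.003 rad of vertical. The stock seated at the same height each time I pressed it down, so I take it as flat.
- **Bystanders:** I made no contact with them that I know of, but took no final check picture of them.

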